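Make up the coding set and the cap-check set in their foam trays

TASK

Make up the two station sets for the next batch: the lot stamp and the marker go into the tray with the red ink pad, and the caliper, the loose bottle cap and the tally counter into the other tray. Set each one fully down in the foam cut-out made for it, the stamp upright and the caliper the way round its outline is cut, and do not push the tweezers or the little desiccant canister about on the way.

Things in the scene. Friction and masses are not known exactly. Their poses are not given: they have to be found in the camera images.
- coding_tray: Fixed grey tray, 195 (x) by 230 (y) mm, rim 18 high, dark foam with its top at z 14, cut-outs down to a pale floor at z 5 mm; told by its red ink pad (top z 21, centred at x 45, y -45). Origin: centre of the underside, z up. Cut-outs: marker slot 34 x 152 mm (long along y) centred at x -42, y 0, with a finger notch 92 x 44 at its middle; stamp seat 42 x 63 (long along y) centred at x 45, y 62.
- check_tray: Fixed tray like the other (same size, origin, foam and floor heights), no ink pad. Caliper outline: the caliper's origin belongs at x 28, y 0 mm, its x and y along the tray's, not half turned, 9 mm free all round; finger notch beside its display at x -7 to 89, y 22 to 63. Tally seat 63 x 88 mm (long along y) centred at x -55, y 54. Round cap seat, 81 mm diameter, centred at x -42, y -58 mm.
- caliper: Digital caliper lying flat, 57 x 190 x 12 mm, 0.16 kg. Origin: middle of its outline, on the underside; length along y, z up. Jaws point to -x at the end y = 72 to 95 mm; beam at x 3 to 20 mm, its top 6 mm up; display head, 12 mm high, at x 3 to 28, y 16 to 68 (its foot, 8 mm high, reaches x = -1). Grasp across x at the display, x 13, y 42 mm, 25 to 29 mm wide.
- marker: Felt marker lying, white barrel, coloured cap, 17 mm thick, 134 mm long, 19 mm high over its clip. Origin: under its middle; length along y, z up. Grasp across the barrel. Either way round is right.
- lot_stamp: Hand stamp standing upright: black foot 25 x 46 x 12 mm (46 along y), turned wooden handle 24 mm thick from 25 to 70 mm height. Origin: centre of the underside, z up. Grasp the handle. Either way round is right.
- cap: Loose gold screw cap, open side down, 65 mm diameter, 31 mm high, 12 g. Origin: centre of the underside, z up. Grasp across the diameter.
- tally: Steel hand tally counter: round body, 47 mm diameter, 24 mm high, button on top to 34 mm, finger ring at its -y end, knob at +y; 48 x 72 mm in all. Origin: centre of that outline, on the underside, z up; the round body's axis is at x 0, y 5 mm. Grasp across the body along x. Either way round is right.
- tweezers: Steel tweezers lying among the things, 9 x 125 x 9 mm, length along y, origin under the middle. Bystander, to stay where it is.
- desiccant: White desiccant canister with a blue band, standing, 18 mm diameter, 22 mm high, origin at the centre of the underside. Bystander, to stay where it is.

How it is judged:
At the end, for the whole second after the job is handed in: Stamp and marker in the ink-pad tray, caliper, cap and tally in the other: each within 14 mm of its cut-out's middle along either tray axis, under 3.5 mm above its floor, level within 0.12 rad, marker and caliper along theirs (0.3, 0.25 rad), released, at rest (x of lot_stamp in the frame of coding_tray between 0.031 and 0.059 m and y of lot_stamp in the frame of coding_tray between 0.048 and 0.076 m and z of each of lot_stamp, marker in the frame of coding_tray below 0.0085 m and angle between each of lot_stamp, caliper, cap, tally's own z axis and vertical below 0.12 rad and linear speed of each of lot_stamp, marker, caliper, cap, tally below 0.02 m/s and x of marker in the frame of coding_tray between -0.056 and -0.028 m and y of marker in the frame of coding_tray between -0.014 and 0.014 m and angle between marker's own y axis and vertical between 1.45 and 1.69 rad and angle between the y axis of marker and the y axis of coding_tray, either way round below 0.3 rad and x of caliper in the frame of check_tray between 0.014 and 0.042 m and y of caliper in the frame of check_tray between -0.014 and 0.014 m and z of each of caliper, cap, tally in the frame of check_tray below 0.0085 m and angle between the y axis of caliper and the y axis of check_tray, either way round below 0.25 rad and x of cap in the frame of check_tray between -0.056 and -0.028 m and y of cap in the frame of check_tray between -0.072 and -0.044 m and x of tally in the frame of check_tray between -0.069 and -0.041 m and y of tally in the frame of check_tray between 0.04 and 0.068 m); the robot touches nothing.
It fails at once if tweezers pushed or knocked more than 30 mm from where it lay (distance of tweezers from where it was at the start of the episode above 0.03 m).
It fails at once if desiccant canister pushed or knocked more than 30 mm from where it lay (distance of desiccant from where it was at the start of the episode above 0.03 m).
It also fails if it takes over 115 s, if anything falls off the work surface, if the arm or the gripper's body presses on something with over 40 N, if the wrist force passes 120 N, or if a joint passes its speed limit or range.

ROBOT

A 6-joint arm with a two-finger parallel gripper is mounted at the origin on a cart in front of the work surface, level with it; the furniture and walls round the work are solid. World frame = base frame: x ahead of the robot, y to its left, z up, the work surface at z = 0. Lengths are in m, angles in rad, forces in N, time in s.
With the tool pointing down it reaches from about 0.35 to 0.85 m from the base axis. Payload 8.1 kg.
Tool frame: the origin (TCP) lies at the very end of the fingers, on their centre line; the grasp point (between the pads) lies 19 mm behind it; z points along the fingers, y is the line along which they close (so a half turn about z gives the same grasp; the last joint's range is limited). The gripper opens to 85 mm and grips with 20 to 120 N. Pads are 22 mm wide; open, the fingers measure 114 mm over their backs; the gripper's body (76 mm by 85 mm) begins 54 mm behind the grasp point. The pads swing forward as they close: fully open they stand 13 mm farther back than shut.
Start: joints at [-1.338, 0.13, 1.488, -0, 1.523, -0.085], TCP at [0.188, -0.57, 0.231] pointing down, gripper open.
Joint ranges: [-2.96, 2.96], [-0.89, 2.26], [0.02, 2.5], [-1.34, 4.48], [0, 2.73], [-2.66, 2.66]. Speed limits (rad/s): [2.39, 2.39, 2.79, 3.14, 3.14, 3.14].

INTERFACE

Orientations are given as a unit quaternion [x, y, z, w].
In Python, from station import r gives the robot as it stands.
- The arm moves only by the tool jog_arm, never from a script. Its argument "rows" is a list that holds one entry, the list of rows, each a list of 6 numbers: the shift along the tool's x, y, z in m, then the turn, a rotation vector about the tool's x, y, z in units of 8 degrees (1.0 is 8 degrees). A call has 1 to 12 rows; each row is the pose to reach, as a shift and turn from the pose commanded when the call began, along the tool's axes at that moment; what a row does not reach only later rows make up. A row lasts 1/10 s, in which the tool goes at most 50 mm and 8.59 degrees, less where a joint would pass 70% of its speed; a pose out of reach is approached as far as the arm can. A call with a gripper value outside its range is refused whole. "grip" is the finger opening in m, from 0 to 0.0854, set as the call begins (left out, the last holds). The fingers move at their own pace and stop on an object; "squeeze" is the grip in N (left out, the last holds). Time passes only in rows, so rows that repeat a pose let the fingers close. It gives the time, the measured TCP pose, the force, the opening and the grip force at its end, in the units of the state.
- r.observe(): the state, without advancing time (a new reading comes with each control period).
- r.capture(name): name is "scene" or "top"; returns a dict with "color" (384x512x3 uint8, red, green, blue), "fx", "fy", "cx", "cy" (pixels), "R" (3x3) and "t" (3): a world point X has camera coordinates R X + t. Camera axes: x right, y down, z forward; pixel columns grow to the right and rows downward; lengths in m; the calibration is good to about 2 mm. A picture is of the moment at which its call begins. There is no depth.
- r.sign_off(): hands the job in; it is judged then, once.
Trained networks look in a picture, given as the dict that the camera call returned (one of the last four; its "shot" number tells which), for a name from the list of things; names that differ only in an ending like _2 or _b are one class to them, and where a whole thing is asked for, a point or a joint stands for the part that bears it (a point fixed in the world has none). Each returns a list of dicts, best first, with "score" (0 to 1); they miss things now and then, are a little off and sometimes report something else, mostly with a low value. They report only what shows in the picture. A call takes as long as a camera call.
- r.search_frame(picture, query): "box" ([left, top, right, bottom] in pixels, round what is visible of it).
The state is a dict: "clock": time; "joint_positions": joint angles; "joint_vel": joint speeds; "effort": joint torques, N m; "tool_pos": TCP position; "ee_rot": TCP orientation; "wrist_force": force on the tool from outside, world axes, zero at the start; "moment": the same for the moment, N m; "finger_gap": finger opening in m; "grip_force": force on a finger pad.
Only numpy, scipy, OpenCV 4.12 (cv2) and the standard library are available. Lean on these libraries where they do the work, as an engineer would, in place of code of your own. Each camera call takes 0.05 s, during which the arm holds its last target. There are 200 camera calls.

## Working session

There is one attempt and no reset: what is moved stays moved. The work goes in short steps, Python scripts to look and compute and a tool call to move; the robot and the scene stay as the last step left them, time stands still between calls to the robot, and variables do not carry over. Pictures are saved under pics/ and viewed, at most 14 in all, crops included, and the job is handed in when it is done.

Besides the shell and the picture viewer there is one more tool, called after "Request:" by a JSON object that holds its "api" and its "payload". jog_arm: Moves the arm, as the interface text tells. Its arguments: {"type":"object","properties":{"rows":{"type":"array"},"grip":{"type":"number"},"squeeze":{"type":"number"}},"required":["rows"]}

```bash
ls; mkdir -p pics; python3 - <<'E'
from station import r
import cv2,pickle
d={}
for n in("top","scene"):
    p=r.capture(n); d[n]=p; cv2.imwrite(f"pics/{n}0.png",p["color"][:,:,::-1])
    print(n,p["fx"],p["cx"],p["cy"],p["R"],p["t"])
    for q in["coding_tray","check_tray","caliper","marker","lot_stamp","cap","tally","tweezers","desiccant"]:
        print(q,[([round(float(v)) for v in o["box"]],round(o["score"],2)) for o in r.search_frame(p,q)[:3]])
pickle.dump(d,open("p0.pkl","wb"))
print(r.observe())
E
```

```text
pics
top 454.54463240804273 255.36702603114318 199.5780677567926 [[ 0.01294877 -0.99987424  0.00915582]
 [-0.99488627 -0.01380036 -0.10005431]
 [ 0.10016808 -0.00781342 -0.99493985]] [-0.00720669  0.57312006  1.28256127]
coding_tray [([335, 198, 407, 277], 0.89)]
check_tray [([108, 191, 191, 282], 0.84)]
caliper [([240, 241, 307, 262], 0.9)]
marker [([249, 175, 292, 182], 0.71)]
lot_stamp []
cap [([202, 235, 223, 261], 0.77)]
tally [([280, 210, 303, 226], 0.71)]
tweezers [([224, 214, 258, 222], 0.42)]
desiccant []
scene 497.13796528930044 258.1543746965348 192.19700026281896 [[-0.60111527 -0.79908019  0.01145807]
 [-0.36517235  0.26189449 -0.89334228]
 [ 0.71085131 -0.54118585 -0.44923077]] [0.36325598 0.23800758 0.90810931]
coding_tray [([325, 166, 435, 210], 0.67)]
check_tray [([121, 224, 243, 305], 0.95)]
caliper [([289, 204, 338, 239], 0.69)]
marker [([241, 179, 277, 196], 0.52)]
lot_stamp [([209, 182, 226, 208], 0.62)]
cap [([247, 221, 276, 247], 0.82)]
tally [([297, 186, 316, 206], 0.59)]
tweezers [([244, 207, 276, 228], 0.4)]
desiccant [([222, 182, 230, 190], 0.44)]
{'clock': 1.0, 'joint_positions': array([-1.33839985e+00,  1.30351805e-01,  1.48819313e+00, -5.21426968e-05,
        1.52302511e+00, -8.54149074e-02]), 'joint_vel': array([-0.00017459, -0.00065587, -0.0001059 ,  0.00026524,  0.00110796,
       -0.00026814]), 'effort': array([ 3.39296330e-04, -5.69325185e+01, -5.00871384e+01, -1.48740719e-04,
        1.18549109e-03,  5.91410185e-06]), 'tool_pos': array([ 0.18748781, -0.56995564,  0.23132481]), 'ee_rot': array([ 9.87400838e-01,  1.58239012e-01, -2.51411719e-05,  1.31877992e-05]), 'wrist_force': array([-0.43590905,  0.62050719,  0.0490189 ]), 'moment': array([-0.01060862, -0.02232795,  0.04321925]), 'grip_force': 0.0, 'finger_gap': 0.08546279930832598}
```

```bash
cat > h.py <<'E'
import numpy as np,cv2,pickle
def pix(p,u,v,z):
    d=p["R"].T@np.array([(u-p["cx"])/p["fx"],(v-p["cy"])/p["fy"],1]); c=-p["R"].T@p["t"]
    return c+d*(z-c[2])/d[2]
def proj(p,X):
    X=np.asarray(X)@p["R"].T+p["t"]; return np.c_[X[:,0]/X[:,2]*p["fx"]+p["cx"],X[:,1]/X[:,2]*p["fy"]+p["cy"]]
E
python3 - <<'E'
import cv2,pickle
d=pickle.load(open("p0.pkl","rb"))
im=d["top"]["color"][:,:,::-1]
cv2.imwrite("pics/t1.png",cv2.resize(im[160:290,195:320],None,fx=4.6,fy=4.6,interpolation=cv2.INTER_CUBIC)[:600])
cv2.imwrite("pics/t2.png",cv2.resize(im[165:295,95:420],None,fx=2.4,fy=2.4,interpolation=cv2.INTER_CUBIC))
im=d["scene"]["color"][:,:,::-1]
cv2.imwrite("pics/s1.png",cv2.resize(im[150:310,110:440],None,fx=2.4,fy=2.4,interpolation=cv2.INTER_CUBIC))
E
```

```text
(no output)
```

View pics/t1.png

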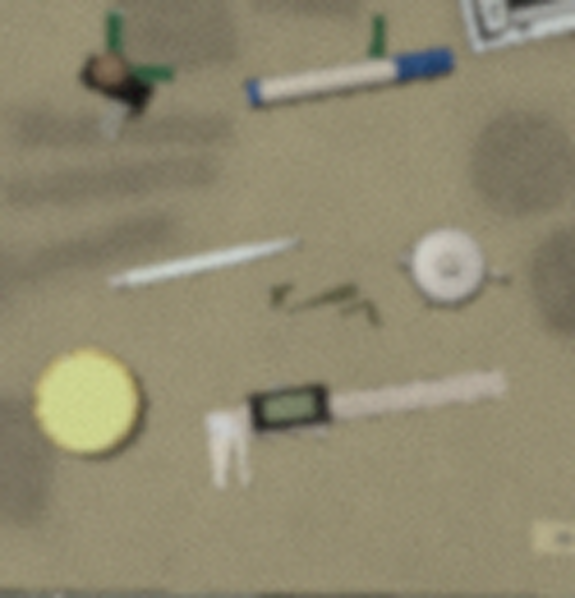

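View pics/t2.png

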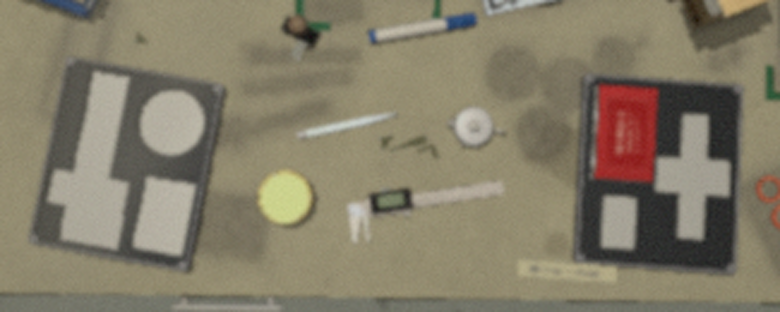

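View pics/s1.png

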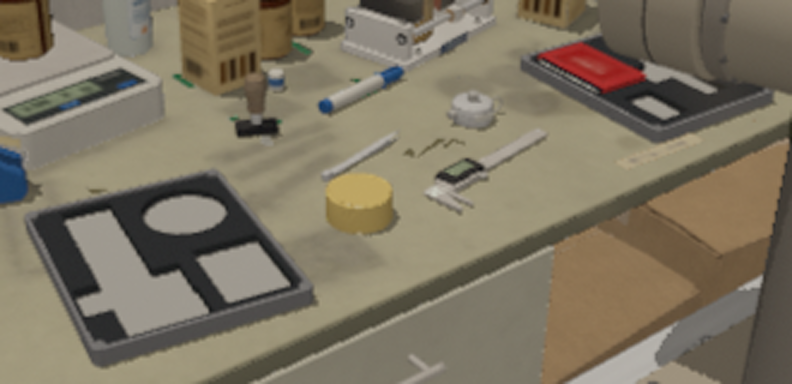

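The top view shows, in full-picture pixels, the stamp near (219,176), marker (271,178), tweezers (240,218), tally (292,217), cap (214,247) and caliper (274,251), with its jaws to the left pointing down. The check tray is on the left and the coding tray on the right, both with +y pointing down in the picture. In the scene view the desiccant shows just behind the stamp, near (226,186).

```bash
python3 - <<'E'
from h import *
d=pickle.load(open("p0.pkl","rb")); T=d["top"];S=d["scene"]
for p in(T,S): print("cam",-p["R"].T@p["t"])
im=T["color"].astype(int); hsv=cv2.cvtColor(T["color"],cv2.COLOR_RGB2HSV)
def blobs(m,x0,y0,x1,y1,mina=30):
    mm=np.zeros(m.shape,np.uint8); mm[y0:y1,x0:x1]=m[y0:y1,x0:x1]
    n,l,s,c=cv2.connectedComponentsWithStats(mm,connectivity=4)
    out=[]
    for i in range(1,n):
        if s[i,4]>=mina:
            out.append((s[i].tolist(),c[i].round(1).tolist(),[np.round(v,1).tolist() if not np.isscalar(v) else round(v,1) for v in cv2.minAreaRect(np.argwhere(l==i)[:,::-1].astype(np.float32))]))
    return out
g=im.sum(2)/3
for nm,b in(("check",(108,190,192,283)),("coding",(335,196,408,280))):
    pale=((g>125)).astype(np.uint8)
    print(nm); [print(o) for o in blobs(pale,*b)]
red=((im[:,:,0]>im[:,:,1]+70)).astype(np.uint8); print("red",blobs(red,330,190,410,285))
yel=((hsv[:,:,1]>90)&(im[:,:,0]>150)).astype(np.uint8); print("cap",blobs(yel,195,225,230,270))
print("bg",im[230,260],im[270,230])
# edges: dark tray outer
for nm,b in(("check",(100,180,198,290)),("coding",(328,190,415,287))):
    dark=((g<105)|((hsv[:,:,1]<35)&(g<125))).astype(np.uint8); dark|=red if nm=="coding" else 0
    mm=np.zeros_like(dark); mm[b[1]:b[3],b[0]:b[2]]=dark[b[1]:b[3],b[0]:b[2]]
    c=max(cv2.findContours(mm,0,1)[0],key=cv2.contourArea); q=cv2.minAreaRect(c); print(nm,q, pix(T,*q[0],.018)[:2])
for nm,(u,v) in dict(des=(226,187),stampfoot=(217,203),whiteblob=(219,208)).items(): print(nm,pix(S,u,v,.011 if nm=="des" else .0), proj(T,[pix(S,u,v,.011 if nm=="des" else 0)]))
E
```

```text
cam [0.44181089 0.01072468 1.33348043]
cam [-0.34025819  0.71939369  0.61641066]
check
([108, 190, 8, 63, 267], [110.1, 218.1], [[111.5, 221.0], [62.0, 7.0], 90.0])
([142, 190, 50, 23, 308], [174.7, 194.0], [[166.5, 201.0], [22.0, 49.0], 90.0])
([115, 195, 34, 74, 1437], [134.2, 235.7], [[133.7, 230.6], [31.9, 71.3], 9.5])
([153, 203, 27, 27, 577], [166.3, 215.7], [[166.0, 216.0], [26.0, 26.0], 90.0])
([184, 228, 8, 17, 116], [187.9, 236.2], [[187.5, 236.0], [16.0, 7.0], 90.0])
([151, 239, 25, 32, 623], [162.9, 254.6], [[162.9, 254.6], [20.8, 30.6], 11.3])
([108, 267, 84, 16, 736], [143.1, 277.5], [[149.5, 274.5], [83.0, 15.0], -0.0])
coding
([367, 196, 24, 2, 33], [379.3, 196.3], [[378.5, 196.5], [1.0, 23.0], 90.0])
([398, 196, 10, 41, 138], [405.4, 214.3], [[402.5, 216.0], [40.0, 9.0], 90.0])
([368, 213, 31, 51, 799], [383.3, 237.9], [[383.3, 238.1], [48.2, 31.0], 64.7])
([346, 247, 14, 21, 277], [352.3, 257.1], [[352.5, 257.0], [20.0, 13.0], 90.0])
([402, 258, 6, 22, 86], [405.1, 269.2], [[405.0, 268.6], [4.9, 21.1], 3.0])
([335, 275, 41, 5, 114], [348.5, 277.6], [[355.0, 277.0], [40.0, 4.0], 0.0])
red [([343, 200, 26, 40, 906], [355.6, 220.0], [[355.7, 219.9], [23.6, 38.7], 3.0])]
cap []
bg [145 136 109] [145 139 111]
check ((149.55767822265625, 233.2115478515625), (71.77850341796875, 80.21149444580078), 11.309932708740234) [0.47263732 0.30397116]
coding ((365.08953857421875, 237.06809997558594), (76.66291809082031, 80.59274291992188), 3.5763344764709473) [ 0.46972078 -0.31823184]
des [0.69508451 0.0430773  0.011     ] [[241.40858681 158.86445635]]
stampfoot [0.64774564 0.10330741 0.        ] [[220.8995571  175.02575932]]
whiteblob [0.62144406 0.11406763 0.        ] [[217.07574311 183.77618281]]
```

```bash
python3 - <<'E'
from h import *
d=pickle.load(open("p0.pkl","rb")); T=d["top"];S=d["scene"]
def rigid(loc,w):
    loc=np.array(loc)/1e3; w=np.array(w)[:,:2]; a=loc-loc.mean(0); b=w-w.mean(0)
    th=np.arctan2((a[:,0]*b[:,1]-a[:,1]*b[:,0]).sum(),(a*b).sum()); R=np.array([[np.cos(th),-np.sin(th)],[np.sin(th),np.cos(th)]])
    t=w.mean(0)-R@loc.mean(0); return th,t,((loc@R.T+t-w)*1e3).round(1)
k=rigid([(-42,-58),(-55,54)],[pix(T,166.3,215.7,.006),pix(T,162.9,254.6,.006)]); print("check",k)
c=rigid([(45,-45),(45,62),(-42,0)],[pix(T,355.6,220,.021),pix(T,352.3,257.1,.006),pix(T,383.3,237.9,.006)]); print("coding",c)
im=T["color"].astype(int)
bgd=np.abs(cv2.GaussianBlur(T["color"],(3,3),0).astype(int)-[145,137,110])
def comp(m,b):
    mm=np.zeros(m.shape,np.uint8); mm[b[1]:b[3],b[0]:b[2]]=m[b[1]:b[3],b[0]:b[2]]
    n,l,s,cc=cv2.connectedComponentsWithStats(mm); i=1+np.argmax(s[1:,4]); pts=np.argwhere(l==i)[:,::-1].astype(np.float32)
    return s[i].tolist(),cc[i].round(1),[np.round(v,1) for v in cv2.minAreaRect(pts)]
g=im.sum(2)/3; rb=im[:,:,0]-im[:,:,2]
print("cap",o:=comp(rb>60,(195,225,230,270)),pix(T,*o[1],.031))
print("tally",o:=comp(g>155,(278,205,310,232)),pix(T,*o[1],.024))
print("marker",o:=comp(np.abs(rb-35)>25,(240,165,300,188)),pix(T,*o[2][0],.009))
print("marker2",o:=comp((g>148)|(rb<5),(245,165,300,188)),pix(T,*o[2][0],.009))
print("twz",o:=comp(g>150,(215,205,265,228)),pix(T,*o[2][0],.005))
print("calbeam",o:=comp(g>145,(267,236,310,256)),pix(T,*o[1],.006))
print("caldisp",o:=comp(g<85,(245,238,272,258)),pix(T,*o[2][0],.012))
print("calall",o:=comp((g>148)|(g<100),(236,236,310,270)),pix(T,*o[2][0],.006))
print("stamp",o:=comp(g<75,(205,160,235,188)),pix(T,*o[2][0],.012))
i2=cv2.cvtColor(T["color"],cv2.COLOR_RGB2BGR)[135:195,200:300]; cv2.imwrite("pics/t3.png",cv2.resize(i2,None,fx=8,fy=8,interpolation=cv2.INTER_CUBIC))
E
```

```text
check (np.float64(1.4007464445231892), array([0.47435349, 0.31093373]), array([[-0.1,  0. ],
       [ 0.1, -0. ]]))
coding (np.float64(1.5070378471923016), array([ 0.47073583, -0.33243649]), array([[-0. ,  0.1],
       [ 0.2, -0.2],
       [-0.2,  0.1]]))
cap ([203, 236, 22, 21, 344], array([213.3, 246.5]), [array([213.5, 246. ]), array([20., 21.]), np.float64(90.0)]) [0.43698107 0.11855918 0.031     ]
tally ([285, 210, 15, 15, 165], array([291.6, 216.6]), [array([292., 217.]), array([14., 14.]), np.float64(90.0)]) [ 0.525715   -0.10478867  0.024     ]
marker ([280, 170, 14, 8, 87], array([286.4, 173.4]), [array([286.5, 173.4]), array([ 6.2, 13.6]), np.float64(80.5)]) [ 0.65397462 -0.09043539  0.009     ]
marker2 ([248, 170, 46, 13, 214], array([272. , 175.6]), [array([270.7, 176.1]), array([ 5.9, 45.7]), np.float64(80.5)]) [ 0.6452659  -0.04392837  0.009     ]
twz ([219, 212, 39, 10, 135], array([237.8, 216.6]), [array([238. , 216.6]), array([ 3.9, 39.1]), np.float64(76.8)]) [0.52480999 0.05044798 0.005     ]
calbeam ([267, 240, 38, 11, 201], array([286.1, 245.1]), [array([285.6, 245.2]), array([ 6.2, 37.6]), np.float64(82.9)]) [ 0.44367095 -0.09078472  0.006     ]
caldisp ([249, 244, 18, 10, 81], array([257.7, 248.7]), [array([257.5, 248.4]), array([ 7.7, 16.3]), np.float64(81.3)]) [ 0.43309819 -0.00765601  0.012     ]
calall ([239, 241, 66, 25, 442], array([265.7, 249.3]), [array([270.2, 247.3]), array([18.1, 67.1]), np.float64(70.0)]) [ 0.43671183 -0.04459986  0.006     ]
stamp ([213, 173, 19, 12, 91], array([222. , 178.3]), [array([221.6, 178.8]), array([18. ,  9.8]), np.float64(7.6)]) [0.63473564 0.10019134 0.012     ]
```

View pics/t3.png

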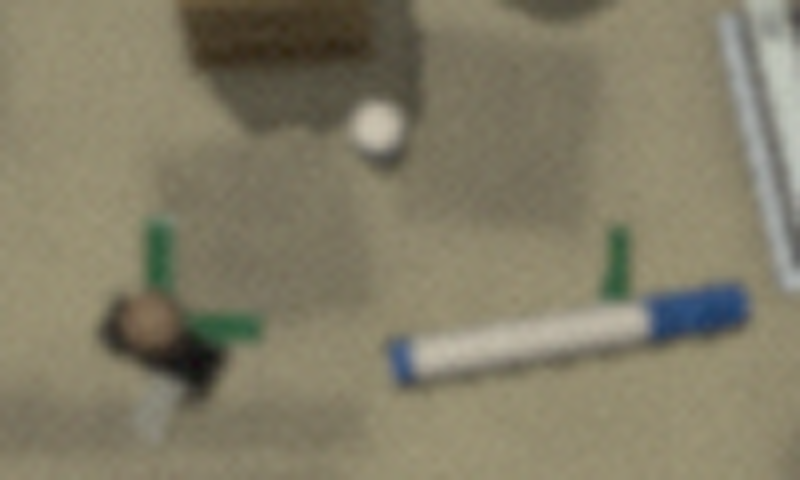

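```bash
cat > poses.py <<'E'
from h import *
TR=dict(check=(1.4007,.47435,.31093),coding=(1.507,.47074,-.33244))
def tray(n,x,y):
    a,tx,ty=TR[n]; x,y=x/1e3,y/1e3
    return tx+np.cos(a)*x-np.sin(a)*y, ty+np.sin(a)*x+np.cos(a)*y
def yaw_of(vec): return np.degrees(np.arctan2(vec[1],vec[0]))-90
def go(obs,x,y,z,psi):
    """shift in tool axes and turn (8deg units) from state to TCP x,y,z with tool-x heading psi deg (tool down)"""
    from scipy.spatial.transform import Rotation as Ro
    R0=Ro.from_quat(obs["ee_rot"]); c,s=np.cos(np.radians(psi)),np.sin(np.radians(psi))
    R1=Ro.from_matrix(np.array([[c,s,0],[s,-c,0],[0,0,-1]]))
    return R0.inv().apply(np.array([x,y,z])-obs["tool_pos"]).round(4), ((R0.inv()*R1).as_rotvec(degrees=True)/8).round(3)
E
python3 - <<'E'
from poses import *
d=pickle.load(open("p0.pkl","rb")); T=d["top"];S=d["scene"]
t1=lambda x,y:((x+.5)/4.6-.5+195,(y+.5)/4.6-.5+160)
t3=lambda x,y:((x+.5)/8-.5+200,(y+.5)/8-.5+135)
s1=lambda x,y:((x+.5)/2.4-.5+110,(y+.5)/2.4-.5+150)
P=lambda uv,z,p=T:pix(p,*uv,z)
head=P(t1(289,410),.012); tail=P(t1(506,383),.006)
v=(head-tail)[:2]; print("cal head",head,"tail",tail,"len",np.hypot(*v),"yaw",yaw_of(v)-np.degrees(np.arctan2(-4,137))*1)
a,b=P(t3(390,362),.009),P(t3(748,303),.009); print("marker",(a+b)/2,np.hypot(*(a-b)[:2]),yaw_of(a-b))
print("marker scene",P(s1(320,105),.009,S),P(s1(403,73),.009,S))
print("stamp handle top",P(t3(151,320),.068),"scene",P(s1(257,73),.068,S),"foot top",P(t3(163,345),.010))
f1,f2=P(s1(236,127),.008,S),P(s1(278,127),.008,S); print("foot scene ends",f1,f2,(f1+f2)/2,yaw_of(f1-f2))
f1,f2=P(t3(105,330),.008),P(t3(218,368),.008);print("foot top ends",f1,f2,np.hypot(*(f1-f2)[:2]),yaw_of(f1-f2))
print("tally body",P(t1(447,265),.026),"ends",P(t1(405,262),.012),P(t1(508,275),.004), "scene",P(s1(473,100),.030,S))
print("cap",P(t1(87,400),.031),"scene top",P(s1(360,190),.031,S))
print("des",P(t3(377,128),.022),P(s1(277,75),.020,S))
for n,x,y in(("check",41.5,42),("check",-55,59),("check",-42,-58),("coding",-42,0),("coding",45,62)): print(n,x,y,np.round(tray(n,x,y),4))
for n in TR: # rim corners check
    for z,X,Y in((.018,97.5,115),):
        q=np.array([[*tray(n,sx*X,sy*Y),z] for sx,sy in((1,1),(1,-1),(-1,-1),(-1,1))]); print(n,proj(T,q).round(1).tolist(),proj(S,q).round(1).tolist())
E
```

```text
cal head [ 0.43212109 -0.00747965  0.012     ] tail [ 0.45082819 -0.14464238  0.006     ] len 0.1384325488479195 yaw 9.43883123868509
marker [ 0.6452062  -0.04397622  0.009     ] 0.13374700864930478 10.264540387788216
marker scene [0.63865006 0.02543221 0.009     ] [ 0.6498508  -0.10384146  0.009     ]
stamp handle top [0.6384607  0.10553048 0.068     ] scene [0.6448955  0.10370109 0.068     ] foot top [0.63825805 0.10527578 0.01      ]
foot scene ends [0.65029986 0.12911566 0.008     ] [0.62368589 0.09209588 0.008     ] [0.63699287 0.11060577 0.008     ] -35.71281677720151
foot top ends [0.64382297 0.12686039 0.008     ] [0.63030491 0.08503399 0.008     ] 0.04395663625262939 -17.91054965181914
tally body [ 0.52381237 -0.10514773  0.026     ] ends [ 0.52623257 -0.07976652  0.012     ] [ 0.51934093 -0.14600773  0.004     ] scene [ 0.51663868 -0.09437421  0.03      ]
cap [0.4368045  0.11792412 0.031     ] scene top [0.4348625  0.12346225 0.031     ]
des [0.71788197 0.02773541 0.022     ] [0.71303582 0.03386785 0.02      ]
check 41.5 42 [0.44   0.3589]
check -55 59 [0.4069 0.2667]
check -42 -58 [0.5244 0.2597]
coding -42 0 [ 0.4681 -0.3744]
coding 45 62 [ 0.4117 -0.2836]
check [[105.4, 266.0], [122.4, 187.5], [188.2, 199.7], [172.4, 278.5]] [[149.8, 296.0], [120.8, 237.8], [201.8, 218.9], [243.1, 269.1]]
coding [[334.0, 274.3], [338.7, 194.8], [405.3, 199.9], [401.8, 279.5]] [[385.4, 203.8], [327.2, 172.5], [375.2, 158.8], [435.3, 186.3]]
```

```bash
python3 - <<'E'
from poses import *
from scipy.optimize import minimize
d=pickle.load(open("p0.pkl","rb"))
def rect(cx,cy,w,h): return np.array([(cx-w/2,cy-h/2),(cx+w/2,cy-h/2),(cx+w/2,cy+h/2),(cx-w/2,cy+h/2)])
th=np.linspace(0,2*np.pi,40)
F=dict(check=[rect(-55,54,63,88),np.c_[-42+40.5*np.cos(th),-58+40.5*np.sin(th)],rect(41,42.5,96,41),rect(28+11.5,0,35,208),rect(28+9,84,75,40)],
 coding=[rect(-42,0,34,152),rect(-42,0,92,44),rect(45,62,42,63)])
def render(p,n,a,x,y):
    c,s=np.cos(a),np.sin(a); k=8
    def poly(m,q,z,val):
        q=np.asarray(q)/1e3; w=np.c_[x+c*q[:,0]-s*q[:,1],y+s*q[:,0]+c*q[:,1],np.full(len(q),z)]
        cv2.fillPoly(m,[np.round((proj(p,w)+.5)*k).astype(np.int32)],val)
    foam=np.zeros((384*k//2,512*k),np.uint8) if 0 else np.zeros((200*k,512*k),np.uint8)
    return poly,foam
def masks(p,n,a,x,y,k=4):
    c,s=np.cos(a),np.sin(a)
    def poly(m,q,z,val):
        q=np.asarray(q)/1e3; w=np.c_[x+c*q[:,0]-s*q[:,1],y+s*q[:,0]+c*q[:,1],np.full(len(q),z)]
        cv2.fillPoly(m,[np.round((proj(p,w)+.5)*k*16).astype(np.int32)],val,shift=4)
    H,W=384*k,512*k
    top=np.zeros((H,W),np.uint8);flo=top.copy();reg=top.copy();
    for q in F[n]: poly(top,q,.014,1); poly(flo,q,.005,1)
    poly(reg,rect(0,0,180,215),.014,1)
    if n=="coding": ink=np.zeros_like(reg); poly(ink,rect(45,-45,75,110),.021,1); reg[ink>0]=0
    g=lambda m:cv2.resize(m.astype(np.float32),(512,384),interpolation=cv2.INTER_AREA)
    return g(top&flo),g(reg)
for n in TR:
  for cam in("top","scene"):
    if n=="coding" and cam=="scene": continue
    p=d[cam]; g=cv2.cvtColor(p["color"],cv2.COLOR_RGB2GRAY).astype(float)
    def cost(v):
        m,rg=masks(p,n,v[0],v[1],v[2]); w=rg>.99
        return -np.corrcoef(m[w],g[w])[0,1]
    best=None
    x0=np.array(TR[n])
    sim=np.vstack([x0,x0+[.06,0,0],x0+[0,.006,0],x0+[0,0,.006]])
    o=minimize(cost,x0,method="Nelder-Mead",options=dict(initial_simplex=sim,xatol=2e-4,fatol=1e-4,maxiter=80))
    print(n,cam,o.x.round(4),o.fun.round(3),cost(x0).round(3))
E
```

```text
check top [1.4149 0.4745 0.3102] -0.903 -0.892
check scene [1.4062 0.4766 0.3135] -0.888 -0.84
coding top [ 1.512   0.4707 -0.331 ] -0.978 -0.967
```

```bash
sed -i 's/^TR=.*/TR=dict(check=(1.412,.4752,.3112),coding=(1.512,.4707,-.331))/' poses.py
cat > g.py <<'E'
import sys
from station import r
from poses import *
o=r.observe(); print(round(o["clock"],1),o["tool_pos"].round(4),"gap",round(o["finger_gap"],4),"j",o["joint_positions"].round(2)); cur=dict(o)
for a in sys.argv[1:]:
    s=a.split(",")
    if s[0] in TR:
        x,y=tray(s[0],float(s[1]),float(s[2])); z,psi=float(s[3]),float(s[4])
    else: x,y,z,psi=map(float,s)
    print(a,np.round((x,y),4),*go(o,x,y,z,psi))
E
python3 g.py .430,-.0078,.12,99.4
```

```text
1.0 [ 0.1875 -0.57    0.2313] gap 0.0855 j [-1.34  0.13  1.49 -0.    1.52 -0.09]
.430,-.0078,.12,99.4 [ 0.43   -0.0078] [ 0.406  -0.4582  0.1113] [ -0.      0.    -10.149]
```

Request:
{"api": "jog_arm", "payload": {"rows": [[[0.04,-0.045,0,0,0,0],[0.406,-0.458,0.111,0,0,-10.15],[0.406,-0.458,0.111,0,0,-10.15],[0.406,-0.458,0.111,0,0,-10.15],[0.406,-0.458,0.111,0,0,-10.15],[0.406,-0.458,0.111,0,0,-10.15],[0.406,-0.458,0.111,0,0,-10.15],[0.406,-0.458,0.111,0,0,-10.15],[0.406,-0.458,0.111,0,0,-10.15],[0.406,-0.458,0.111,0,0,-10.15],[0.406,-0.458,0.111,0,0,-10.15],[0.406,-0.458,0.111,0,0,-10.15]]], "grip": 0.06}}

```text
clock: 2.2
tool_pos: [0.4218, -0.0267, 0.1249]
ee_rot: [0.646, 0.764, 0.0, 0.001]
wrist_force: [1.0, -0.1, -0.2]
finger_gap: 0.0598
grip_force: 0.0
```

```bash
python3 g.py .430,-.0078,.12,99.4 .430,-.0078,.006,99.4
```

```text
2.2 [ 0.4218 -0.0267  0.1249] gap 0.0598 j [-0.18 -0.3   2.09 -0.    1.35 -0.35]
.430,-.0078,.12,99.4 [ 0.43   -0.0078] [0.0172 0.0112 0.0049] [0.011 0.005 0.02 ]
.430,-.0078,.006,99.4 [ 0.43   -0.0078] [0.0173 0.011  0.1189] [0.011 0.005 0.02 ]
```

Request:
{"api": "jog_arm", "payload": {"rows": [[[0,0,0,0,0,0],[0,0,0,0,0,0]]]}}

```text
clock: 2.4
tool_pos: [0.4211, -0.0274, 0.1245]
ee_rot: [0.645, 0.764, -0.0, -0.0]
wrist_force: [-0.4, 0.2, 0.4]
finger_gap: 0.06
grip_force: 0.0
```

```bash
python3 g.py .430,-.0078,.12,99.4 .430,-.0078,.006,99.4
```

```text
2.4 [ 0.4211 -0.0274  0.1245] gap 0.06 j [-0.19 -0.29  2.09 -0.    1.35 -0.35]
.430,-.0078,.12,99.4 [ 0.43   -0.0078] [0.0178 0.0121 0.0045] [-0.006  0.     0.029]
.430,-.0078,.006,99.4 [ 0.43   -0.0078] [0.0178 0.0121 0.1185] [-0.006  0.     0.029]
```

Request:
{"api": "jog_arm", "payload": {"rows": [[[0.018,0.012,0.02,0,0,0],[0.018,0.012,0.06,0,0,0],[0.018,0.012,0.1,0,0,0],[0.018,0.012,0.119,0,0,0],[0.018,0.012,0.119,0,0,0],[0.018,0.012,0.119,0,0,0]]]}}

```text
clock: 3.0
tool_pos: [0.4303, -0.0101, 0.0064]
ee_rot: [0.647, 0.762, -0.0, 0.0]
wrist_force: [0.3, 0.1, 0.7]
finger_gap: 0.0599
grip_force: 0.0
```

Request:
{"api": "jog_arm", "payload": {"rows": [[[0,0,0,0,0,0],[0,0,0,0,0,0],[0,0,0,0,0,0],[0,0,0,0,0,0],[0,0,0,0,0,0],[0,0,0,0,0,0]]], "grip": 0.0, "squeeze": 60}}

```text
clock: 3.6
tool_pos: [0.4323, -0.0094, 0.0081]
ee_rot: [0.647, 0.763, 0.001, 0.002]
wrist_force: [-1.7, -0.9, 9.8]
finger_gap: 0.0237
grip_force: 60.4
```

Request:
{"api": "jog_arm", "payload": {"rows": [[[0,0,-0.02,0,0,0],[0,0,-0.06,0,0,0],[0,0,-0.1,0,0,0],[0,0,-0.12,0,0,0],[0,0,-0.12,0,0,0],[0,0,-0.12,0,0,0]]]}}

```text
clock: 4.2
tool_pos: [0.4303, -0.0089, 0.126]
ee_rot: [0.647, 0.763, 0.0, 0.001]
wrist_force: [-0.8, -0.2, -2.0]
finger_gap: 0.023
grip_force: 60.0
```

```bash
cat > snap.py <<'E'
import sys
from station import r
import cv2
cam,n,x0,y0,x1,y1,f=sys.argv[1:8]
p=r.capture(cam); x0,y0,x1,y1=map(int,(x0,y0,x1,y1))
cv2.imwrite(f"pics/{n}.png",cv2.resize(p["color"][y0:y1,x0:x1,::-1],None,fx=float(f),fy=float(f),interpolation=cv2.INTER_CUBIC))
E
python3 snap.py scene c1 190 120 350 260 4; python3 g.py check,41.5,42,.11,170.9 check,41.5,42,.012,170.9
```

```text
4.2 [ 0.4295 -0.0088  0.1248] gap 0.0234 j [-0.14 -0.27  2.07  0.    1.35 -0.3 ]
check,41.5,42,.11,170.9 [0.4403 0.3588] [0.3609 0.0708 0.0149] [-4.000e-03 -6.000e-03 -8.936e+00]
check,41.5,42,.012,170.9 [0.4403 0.3588] [0.3609 0.0709 0.1129] [-4.000e-03 -6.000e-03 -8.936e+00]
```

View pics/c1.png

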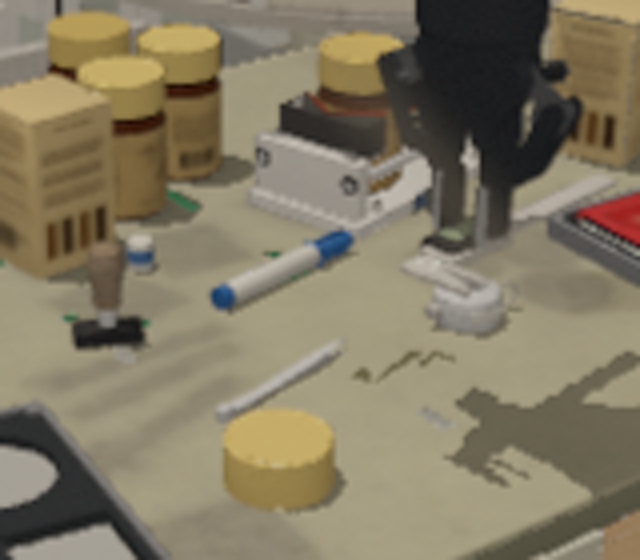

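Request:
{"api": "jog_arm", "payload": {"rows": [[[0.361,0.071,0.0,0,0,-8.94],[0.361,0.071,0.0,0,0,-8.94],[0.361,0.071,0.0,0,0,-8.94],[0.361,0.071,0.0,0,0,-8.94],[0.361,0.071,0.0,0,0,-8.94],[0.361,0.071,0.0,0,0,-8.94],[0.361,0.071,0.0,0,0,-8.94],[0.361,0.071,0.0,0,0,-8.94],[0.361,0.071,0.0,0,0,-8.94],[0.361,0.071,0.0,0,0,-8.94],[0.361,0.071,0.0,0,0,-8.94],[0.361,0.071,0.0,0,0,-8.94]]]}}

```text
clock: 5.45
tool_pos: [0.4407, 0.358, 0.1248]
ee_rot: [0.08, 0.997, -0.0, -0.001]
wrist_force: [0.3, -0.2, -1.6]
finger_gap: 0.0234
grip_force: 60.1
```

```bash
python3 g.py check,43,41,.11,170.9 check,43,41,.012,170.9
```

```text
5.5 [0.4407 0.358  0.1248] gap 0.0234 j [ 0.59  0.12  1.7  -0.    1.33 -0.82]
check,43,41,.11,170.9 [0.4415 0.3601] [-0.0004  0.0023  0.0148] [-0.008 -0.008 -0.012]
check,43,41,.012,170.9 [0.4415 0.3601] [-0.0005  0.0024  0.1128] [-0.008 -0.008 -0.012]
```

Go down and check before release.

Request:
{"api": "jog_arm", "payload": {"rows": [[[0,0.002,0.03,0,0,0],[0,0.002,0.06,0,0,0],[0,0.002,0.085,0,0,0],[0,0.002,0.095,0,0,0],[0,0.002,0.105,0,0,0],[0,0.002,0.111,0,0,0],[0,0.002,0.111,0,0,0],[0,0.002,0.111,0,0,0]]]}}

```text
clock: 6.25
tool_pos: [0.4421, 0.3612, 0.0158]
ee_rot: [0.079, 0.997, 0.001, 0.001]
wrist_force: [-0.9, 0.4, -0.9]
finger_gap: 0.023
grip_force: 60.0
```

```bash
python3 snap.py scene c2 110 160 270 310 4; python3 g.py
```

```text
6.3 [0.4422 0.3613 0.0159] gap 0.0236 j [ 0.6   0.26  1.76  0.    1.12 -0.82]
```

View pics/c2.png

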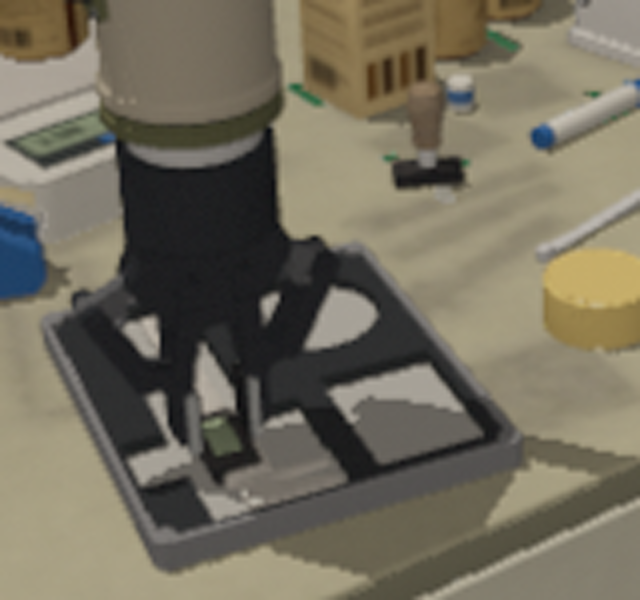

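The caliper sits inside its outline, with the display at (225,435) in the crop and the jaws at the near end. I'll lower the last 3 mm and release.

Request:
{"api": "jog_arm", "payload": {"rows": [[[0,0,0.003,0,0,0],[0,0,0.003,0,0,0]]]}}

```text
clock: 6.5
tool_pos: [0.4425, 0.3616, 0.0132]
ee_rot: [0.079, 0.997, 0.001, 0.001]
wrist_force: [-0.7, -0.9, 4.5]
finger_gap: 0.0232
grip_force: 61.2
```

Request:
{"api": "jog_arm", "payload": {"rows": [[[0,0,0,0,0,0],[0,0,0,0,0,0],[0,0,0,0,0,0],[0,0,0,0,0,0],[0,0,-0.03,0,0,0],[0,0,-0.08,0,0,0],[0,0,-0.11,0,0,0],[0,0,-0.11,0,0,0]]], "grip": 0.05}}

```text
clock: 7.3
tool_pos: [0.4447, 0.363, 0.1281]
ee_rot: [0.079, 0.997, 0.003, 0.004]
wrist_force: [1.3, -0.3, -0.3]
finger_gap: 0.05
grip_force: 0.0
```

```bash
python3 g.py .436,.120,.12,99.4
```

```text
7.3 [0.4447 0.363  0.1281] gap 0.05 j [ 0.6   0.12  1.69  0.    1.32 -0.82]
.436,.120,.12,99.4 [0.436 0.12 ] [-0.0297 -0.2414  0.0067] [0.076 0.015 8.941]
```

Request:
{"api": "jog_arm", "payload": {"rows": [[[0.0,0,0,0,0,0],[0,0,0,0,0,0]]], "grip": 0.085}}

```text
clock: 7.5
tool_pos: [0.4405, 0.3602, 0.1201]
ee_rot: [0.079, 0.997, -0.001, -0.001]
wrist_force: [0.1, -0.1, -0.5]
finger_gap: 0.0768
grip_force: 0.0
```

```bash
python3 g.py .436,.120,.1,170.9; python3 - <<'E'
from poses import *
from station import r
for c in("top","scene"):
    p=r.capture(c)
    for q in("cap","caliper"):
        for o in r.search_frame(p,q)[:2]: print(c,q,[round(float(v),1) for v in o["box"]],round(o["score"],2))
E
```

```text
7.5 [0.4405 0.3602 0.1201] gap 0.0768 j [ 0.6   0.13  1.7   0.    1.32 -0.82]
.436,.120,.1,170.9 [0.436 0.12 ] [-0.0335 -0.2379  0.0205] [-0.012 -0.013  0.004]
top cap [203.1, 235.5, 224.6, 259.6] 0.57
top caliper [126.2, 200.8, 146.1, 264.0] 0.94
scene cap [246.1, 220.9, 273.5, 247.5] 0.59
scene caliper [146.3, 240.5, 194.5, 286.7] 0.65
scene caliper [324.6, 159.4, 434.9, 212.1] 0.55
```

Request:
{"api": "jog_arm", "payload": {"rows": [[[-0.034,-0.238,0,0,0,0],[-0.034,-0.238,0,0,0,0],[-0.034,-0.238,0,0,0,0],[-0.034,-0.238,0,0,0,0],[-0.034,-0.238,0,0,0,0],[-0.034,-0.238,0.0,0,0,0],[-0.034,-0.238,0.0,0,0,0],[-0.034,-0.238,0.04,0,0,0],[-0.034,-0.238,0.07,0,0,0],[-0.034,-0.238,0.07,0,0,0]]]}}

```text
clock: 8.8
tool_pos: [0.4335, 0.121, 0.0474]
ee_rot: [0.078, 0.997, -0.001, -0.004]
wrist_force: [-1.0, -0.1, -0.2]
finger_gap: 0.0849
grip_force: 0.0
```

```bash
python3 g.py .436,.120,.01,170.9
```

```text
8.8 [0.4335 0.121  0.0474] gap 0.0849 j [ 0.16 -0.09  2.07  0.    1.18 -1.26]
.436,.120,.01,170.9 [0.436 0.12 ] [-0.0029 -0.0005  0.0374] [-0.016 -0.057  0.015]
```

Request:
{"api": "jog_arm", "payload": {"rows": [[[0,0,0.01,0,0,0],[0,0,0.025,0,0,0],[0,0,0.04,0,0,0],[0,0,0.04,0,0,0]]]}}

```text
clock: 9.2
tool_pos: [0.4371, 0.1209, 0.0113]
ee_rot: [0.079, 0.997, -0.0, -0.001]
wrist_force: [0.3, -0.8, -0.6]
finger_gap: 0.0849
grip_force: 0.0
```

Request:
{"api": "jog_arm", "payload": {"rows": [[[0,0,0,0,0,0],[0,0,0,0,0,0],[0,0,0,0,0,0],[0,0,0,0,0,0],[0,0,0,0,0,0],[0,0,0,0,0,0]]], "grip": 0.0, "squeeze": 20}}

```text
clock: 9.8
tool_pos: [0.4389, 0.1208, 0.0135]
ee_rot: [0.079, 0.997, 0.0, 0.001]
wrist_force: [-1.6, 0.4, 6.8]
finger_gap: 0.0619
grip_force: 22.0
```

Request:
{"api": "jog_arm", "payload": {"rows": [[[0,0,-0.02,0,0,0],[0,0,-0.06,0,0,0],[0,0,-0.09,0,0,0],[0,0,-0.09,0,0,0],[0,0,-0.09,0,0,0]]]}}

```text
clock: 10.3
tool_pos: [0.4387, 0.1206, 0.1033]
ee_rot: [0.079, 0.997, 0.0, 0.002]
wrist_force: [0.0, -0.3, -0.5]
finger_gap: 0.0623
grip_force: 22.3
```

```bash
python3 g.py check,-42,-58,.1,170.9
```

```text
10.3 [0.4387 0.1206 0.1033] gap 0.0623 j [ 0.16 -0.17  2.03  0.    1.28 -1.26]
check,-42,-58,.1,170.9 [0.5258 0.2606] [-0.064   0.1519  0.0037] [0.008 0.024 0.004]
```

Request:
{"api": "jog_arm", "payload": {"rows": [[[-0.064,0.152,0,0,0,0],[-0.064,0.152,0,0,0,0],[-0.064,0.152,0,0,0,0],[-0.064,0.152,0,0,0,0],[-0.064,0.152,0,0,0,0],[-0.064,0.152,0,0,0,0],[-0.064,0.152,0.05,0,0,0],[-0.064,0.152,0.05,0,0,0],[-0.064,0.152,0.05,0,0,0]]]}}

```text
clock: 11.2
tool_pos: [0.5227, 0.2588, 0.0506]
ee_rot: [0.08, 0.997, -0.001, -0.002]
wrist_force: [0.3, -0.1, 0.8]
finger_gap: 0.0621
grip_force: 22.3
```

```bash
python3 g.py check,-42,-58,.053,170.9;python3 snap.py scene c3 110 150 270 300 4
```

```text
11.2 [0.5227 0.2588 0.0506] gap 0.0621 j [ 0.37  0.25  1.7  -0.    1.2  -1.04]
check,-42,-58,.053,170.9 [0.5258 0.2606] [-0.0028  0.0023 -0.0024] [-0.017 -0.026 -0.004]
```

View pics/c3.png

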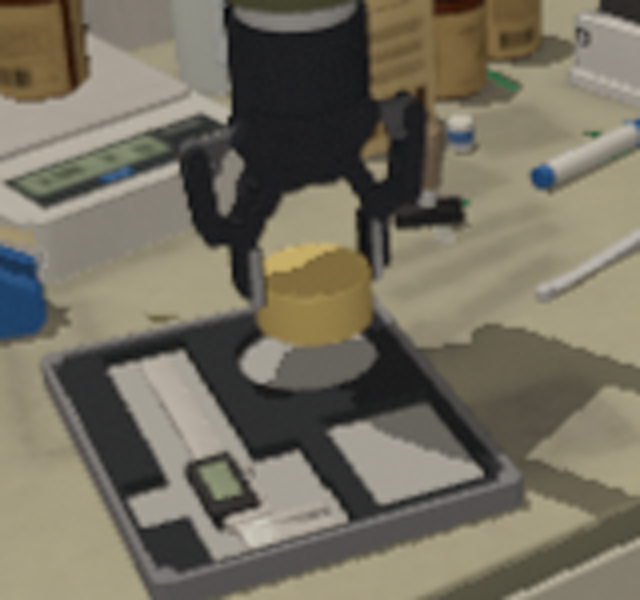

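```bash
python3 - <<'E'
from poses import *
p=pickle.load(open("p0.pkl","rb"))["scene"]
c=lambda x,y:((x+.5)/4-.5+110,(y+.5)/4-.5+150)
print(pix(p,*c(315,271),.068),pix(p,*c(315,321),.037)); print(proj(p,[[*tray("check",-42,-58),.005],[.5227,.2588,.068]])*1, c(310,362))
E
```

```text
[0.51840305 0.25977732 0.068     ] [0.51738331 0.26218948 0.037     ]
[[187.87099094 240.11948129]
 [187.79271148 216.4755571 ]] (187.125, 240.125)
```

Request:
{"api": "jog_arm", "payload": {"rows": [[[-0.007,0.001,0.0,0,0,0],[-0.007,0.001,0.01,0,0,0],[-0.007,0.001,0.02,0,0,0],[-0.007,0.001,0.029,0,0,0],[-0.007,0.001,0.029,0,0,0]]]}}

```text
clock: 11.75
tool_pos: [0.5299, 0.2597, 0.0203]
ee_rot: [0.079, 0.997, -0.001, -0.002]
wrist_force: [-0.6, 0.4, -0.8]
finger_gap: 0.0621
grip_force: 22.4
```

Request:
{"api": "jog_arm", "payload": {"rows": [[[0,0,0,0,0,0],[0,0,0,0,0,0],[0,0,0,0,0,0],[0,0,0,0,0,0],[0,0,-0.03,0,0,0],[0,0,-0.08,0,0,0],[0,0,-0.1,0,0,0],[0,0,-0.1,0,0,0],[0,0,-0.1,0,0,0]]], "grip": 0.079}}

```text
clock: 12.65
tool_pos: [0.5321, 0.2605, 0.1233]
ee_rot: [0.079, 0.997, 0.0, 0.001]
wrist_force: [-0.6, 0.2, -0.4]
finger_gap: 0.0793
grip_force: 0.0
```

```bash
python3 g.py .522,-.104,.12,83; python3 - <<'E'
from poses import *
from station import r
p=r.capture("scene")
for q in("cap","tally"):
    for o in r.search_frame(p,q)[:2]:
        b=o["box"]; print(q,[round(float(v),1) for v in b],round(o["score"],2))
p=r.capture("top"); im=p["color"].astype(int); m=((im[:,:,0]-im[:,:,2])>60).astype(np.uint8); m[:, :145]=0;m[:,200:]=0;m[:190]=0;m[280:]=0
a=np.argwhere(m); c=a.mean(0)[::-1]; print(len(a),c,pix(p,*c,.036),proj(p,[[*tray("check",-42,-58),.036]]))
E
```

```text
12.7 [0.5321 0.2605 0.1233] gap 0.0793 j [ 0.37  0.18  1.63 -0.    1.33 -1.04]
.522,-.104,.12,83 [ 0.522 -0.104] [-0.0475 -0.3615  0.0031] [1.1000e-02 3.0000e-03 1.0991e+01]
cap [174.7, 219.3, 203.3, 246.8] 0.89
tally [296.5, 186.6, 318.3, 206.1] 0.7
1 [167. 204.] [0.55621704 0.25318064 0.036     ] [[164.06688949 214.56716334]]
```

Request:
{"api": "jog_arm", "payload": {"rows": [[[-0.047,-0.361,0,0,0,10.87],[-0.047,-0.361,0,0,0,10.87],[-0.047,-0.361,0,0,0,10.87],[-0.047,-0.361,0,0,0,10.87],[-0.047,-0.361,0,0,0,10.87],[-0.047,-0.361,0,0,0,10.87],[-0.047,-0.361,0,0,0,10.87],[-0.047,-0.361,0,0,0,10.87],[-0.047,-0.361,0,0,0,10.87],[-0.047,-0.361,0,0,0,10.87],[-0.047,-0.361,0,0,0,10.87],[-0.047,-0.361,0,0,0,10.87]]]}}

```text
clock: 14.05
tool_pos: [0.5206, -0.1034, 0.1219]
ee_rot: [0.742, 0.67, -0.0, -0.001]
wrist_force: [0.0, -0.2, 0.7]
finger_gap: 0.0789
grip_force: 0.0
```

Request:
{"api": "jog_arm", "payload": {"rows": [[[0,0,0.02,0,0,0],[0,0,0.02,0,0,0]]]}}

```text
clock: 14.25
tool_pos: [0.5193, -0.1028, 0.1]
ee_rot: [0.742, 0.67, -0.001, -0.002]
wrist_force: [-0.9, 0.2, -0.2]
finger_gap: 0.0788
grip_force: 0.0
```

```bash
python3 g.py .523,-.104,.01,84; python3 snap.py top t5 200 160 328 250 6;python3 - <<'E'
from poses import *
from station import r
p=r.capture("top"); im=p["color"].astype(int)
p0=pickle.load(open("p0.pkl","rb"))["scene"]
print(proj(p0,[[.523,-.104,.015]]))
E
```

```text
14.2 [ 0.5193 -0.1028  0.1   ] gap 0.0788 j [-0.29  0.05  1.82 -0.    1.28 -0.19]
.523,-.104,.01,84 [ 0.523 -0.104] [-0.0009  0.0042  0.09  ] [-0.032 -0.006  0.024]
[[307.57124139 194.58476593]]
```

Request:
{"api": "jog_arm", "payload": {"rows": [[[0,0.002,0.03,0,0,0],[0,0.002,0.06,0,0,0],[0,0.002,0.08,0,0,0],[0,0.002,0.092,0,0,0],[0,0.002,0.092,0,0,0],[0,0.002,0.092,0,0,0]]]}}

```text
clock: 14.95
tool_pos: [0.5239, -0.104, 0.0118]
ee_rot: [0.743, 0.669, 0.0, 0.0]
wrist_force: [0.6, -0.2, 0.2]
finger_gap: 0.079
grip_force: 0.0
```

Request:
{"api": "jog_arm", "payload": {"rows": [[[0,0,0,0,0,0],[0,0,0,0,0,0],[0,0,0,0,0,0],[0,0,0,0,0,0],[0,0,0,0,0,0],[0,0,0,0,0,0]]], "grip": 0.0, "squeeze": 50}}

```text
clock: 15.55
tool_pos: [0.5246, -0.1042, 0.0127]
ee_rot: [0.743, 0.669, 0.001, 0.001]
wrist_force: [-1.6, 0.3, 7.3]
finger_gap: 0.0458
grip_force: 50.0
```

Request:
{"api": "jog_arm", "payload": {"rows": [[[0,0,-0.02,0,0,0],[0,0,-0.06,0,0,0],[0,0,-0.1,0,0,0],[0,0,-0.1,0,0,0],[0,0,-0.1,0,0,0]]]}}

```text
clock: 16.05
tool_pos: [0.5245, -0.1042, 0.1127]
ee_rot: [0.743, 0.669, 0.001, 0.002]
wrist_force: [-0.2, 0.8, -1.5]
finger_gap: 0.0454
grip_force: 51.2
```

```bash
python3 g.py check,-55,58,.1,170.9; python3 snap.py scene c4 210 110 350 230 5
```

```text
16.1 [ 0.5245 -0.1042  0.1127] gap 0.0454 j [-0.29  0.04  1.81  0.    1.29 -0.19]
check,-55,58,.1,170.9 [0.4092 0.2661] [ 0.3561 -0.1535  0.0118] [  0.018   0.025 -10.866]
```

View pics/c4.png

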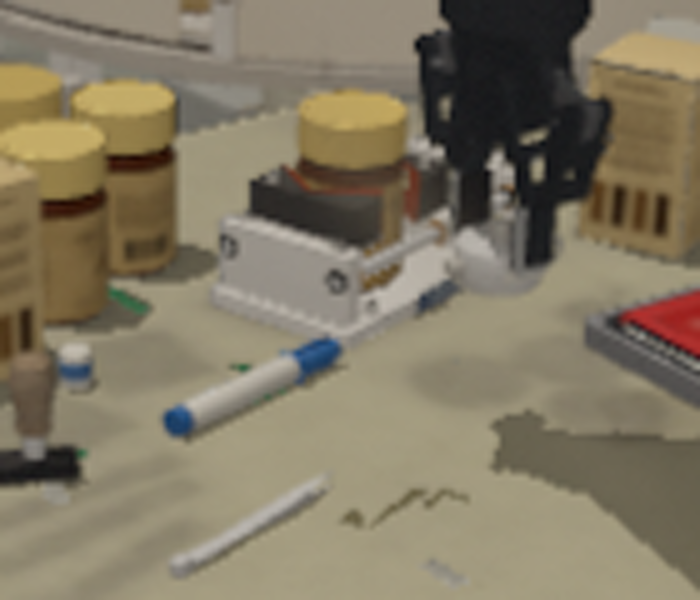

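Tally held level at crop (495,262). Moving it over its seat.

Request:
{"api": "jog_arm", "payload": {"rows": [[[0.356,-0.153,0,0,0,-10.87],[0.356,-0.153,0,0,0,-10.87],[0.356,-0.153,0,0,0,-10.87],[0.356,-0.153,0,0,0,-10.87],[0.356,-0.153,0,0,0,-10.87],[0.356,-0.153,0,0,0,-10.87],[0.356,-0.153,0,0,0,-10.87],[0.356,-0.153,0,0,0,-10.87],[0.356,-0.153,0,0,0,-10.87],[0.356,-0.153,0,0,0,-10.87],[0.356,-0.153,0,0,0,-10.87],[0.356,-0.153,0,0,0,-10.87]]]}}

```text
clock: 17.3
tool_pos: [0.4076, 0.2658, 0.1094]
ee_rot: [0.081, 0.997, -0.001, -0.001]
wrist_force: [0.1, 0.3, -0.0]
finger_gap: 0.0455
grip_force: 51.3
```

Request:
{"api": "jog_arm", "payload": {"rows": [[[0,0,0.03,0,0,0],[0,0,0.06,0,0,0],[0,0,0.06,0,0,0],[0,0,0.06,0,0,0]]]}}

```text
clock: 17.7
tool_pos: [0.4078, 0.2656, 0.0503]
ee_rot: [0.08, 0.997, -0.001, -0.001]
wrist_force: [0.0, -0.5, -1.5]
finger_gap: 0.0451
grip_force: 51.4
```

```bash
python3 g.py check,-55,58,.02,170.9; python3 snap.py scene c5 110 170 270 310 4
```

```text
17.7 [0.4078 0.2656 0.0503] gap 0.0451 j [ 0.47 -0.    1.97  0.    1.17 -0.94]
check,-55,58,.02,170.9 [0.4092 0.2661] [-0.0014  0.0007  0.0303] [-0.01  -0.014 -0.016]
```

View pics/c5.png

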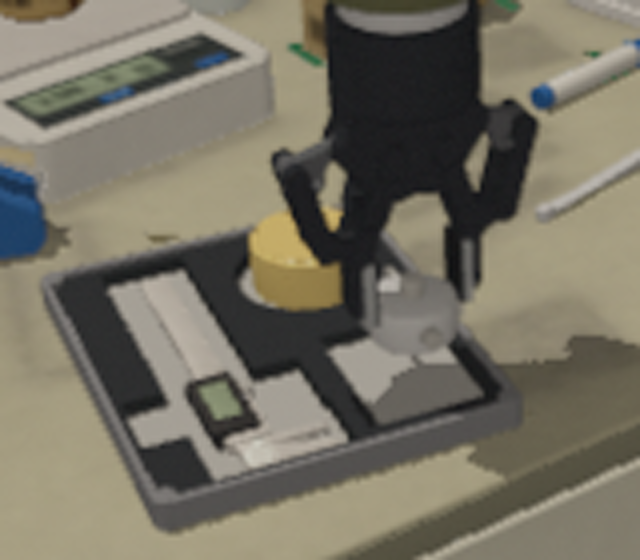

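Request:
{"api": "jog_arm", "payload": {"rows": [[[-0.001,0,0.015,0,0,0],[-0.001,0,0.025,0,0,0],[-0.001,0,0.031,0,0,0],[-0.001,0,0.031,0,0,0]]]}}

```text
clock: 18.15
tool_pos: [0.409, 0.2659, 0.0194]
ee_rot: [0.079, 0.997, -0.0, -0.0]
wrist_force: [-0.1, -0.0, -1.2]
finger_gap: 0.0455
grip_force: 51.4
```

Request:
{"api": "jog_arm", "payload": {"rows": [[[0,0,0,0,0,0],[0,0,0,0,0,0],[0,0,0,0,0,0],[0,0,0,0,0,0],[0,0,-0.03,0,0,0],[0,0,-0.08,0,0,0],[0,0,-0.12,0,0,0],[0,0,-0.12,0,0,0],[0,0,-0.12,0,0,0]]], "grip": 0.06}}

```text
clock: 19.05
tool_pos: [0.4105, 0.2667, 0.1413]
ee_rot: [0.079, 0.997, 0.001, 0.001]
wrist_force: [0.1, -0.6, -0.6]
finger_gap: 0.0603
grip_force: 0.0
```

```bash
python3 g.py .6385,.105,.14,72 .6385,.105,.034,72; python3 snap.py scene c6 110 170 270 310 4
```

```text
19.1 [0.4105 0.2667 0.1413] gap 0.0603 j [ 0.47 -0.11  1.9   0.    1.35 -0.94]
.6385,.105,.14,72 [0.6385 0.105 ] [-0.2507 -0.1237  0.0018] [2.8000e-02 2.0000e-03 1.2366e+01]
.6385,.105,.034,72 [0.6385 0.105 ] [-0.2504 -0.1239  0.1078] [2.8000e-02 2.0000e-03 1.2366e+01]
```

View pics/c6.png

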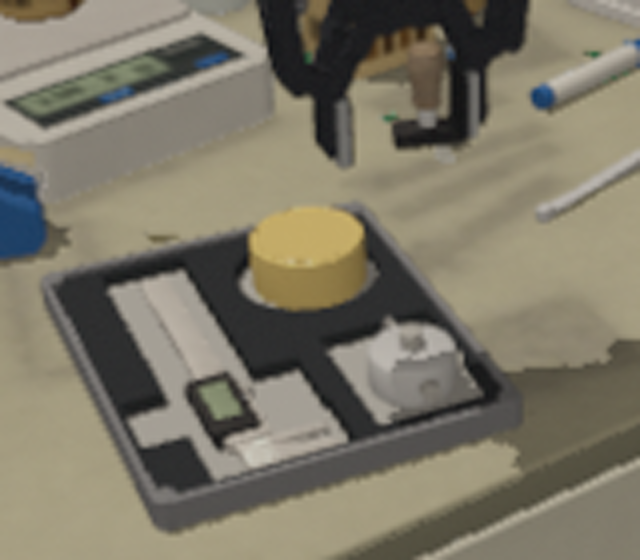

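```bash
python3 g.py .639,.105,.14,120
```

```text
19.1 [0.4094 0.2661 0.1396] gap 0.0602 j [ 0.47 -0.11  1.9   0.    1.35 -0.94]
.639,.105,.14,120 [0.639 0.105] [-0.2521 -0.1229 -0.0003] [2.000e-03 1.000e-03 6.366e+00]
```

Request:
{"api": "jog_arm", "payload": {"rows": [[[-0.252,-0.123,0,0,0,6.37],[-0.252,-0.123,0,0,0,6.37],[-0.252,-0.123,0,0,0,6.37],[-0.252,-0.123,0,0,0,6.37],[-0.252,-0.123,0,0,0,6.37],[-0.252,-0.123,0,0,0,6.37],[-0.252,-0.123,0,0,0,6.37],[-0.252,-0.123,0,0,0,6.37],[-0.252,-0.123,0,0,0,6.37],[-0.252,-0.123,0,0,0,6.37]]], "grip": 0.07}}

```text
clock: 20.1
tool_pos: [0.6377, 0.1059, 0.1391]
ee_rot: [0.499, 0.866, -0.0, -0.001]
wrist_force: [0.0, -0.2, -0.2]
finger_gap: 0.0705
grip_force: 0.0
```

```bash
python3 g.py .639,.105,.033,120; python3 snap.py scene c7 180 120 280 220 6
```

```text
20.1 [0.6377 0.1059 0.1391] gap 0.0705 j [ 0.09  0.31  1.45  0.    1.38 -0.44]
.639,.105,.033,120 [0.639 0.105] [-0.0015  0.0008  0.1061] [-0.008 -0.005  0.011]
```

View pics/c7.png

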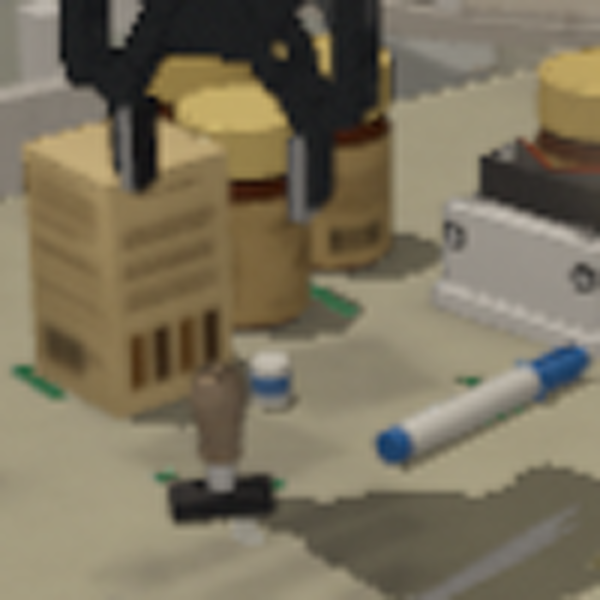

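```bash
python3 - <<'E'
from poses import *
d=pickle.load(open("p0.pkl","rb"));p=d["scene"]
for c in((125,415),(232,370),(38,365)): print(pix(p,c[0]/6+180,c[1]/6+120,0))
E
```

```text
[0.74323926 0.09531068 0.        ]
[0.75518688 0.02858789 0.        ]
[8.13961582e-01 1.01173006e-01 1.11022302e-16]
```

Request:
{"api": "jog_arm", "payload": {"rows": [[[0,0,0.03,0,0,0],[0,0,0.06,0,0,0],[0,0,0.09,0,0,0],[0,0,0.106,0,0,0],[0,0,0.106,0,0,0],[0,0,0.106,0,0,0]]]}}

```text
clock: 20.75
tool_pos: [0.6392, 0.1053, 0.0347]
ee_rot: [0.5, 0.866, 0.0, 0.0]
wrist_force: [0.1, -0.1, 1.9]
finger_gap: 0.0702
grip_force: 0.0
```

Request:
{"api": "jog_arm", "payload": {"rows": [[[0,0,0,0,0,0],[0,0,0,0,0,0],[0,0,0,0,0,0],[0,0,0,0,0,0],[0,0,0,0,0,0],[0,0,0,0,0,0],[0,0,0,0,0,0]]], "grip": 0.0, "squeeze": 50}}

```text
clock: 21.45
tool_pos: [0.6398, 0.1051, 0.0349]
ee_rot: [0.5, 0.866, 0.001, 0.001]
wrist_force: [-0.0, 0.4, 5.7]
finger_gap: 0.0224
grip_force: 48.7
```

Request:
{"api": "jog_arm", "payload": {"rows": [[[0,0,-0.02,0,0,0],[0,0,-0.06,0,0,0],[0,0,-0.1,0,0,0],[0,0,-0.1,0,0,0],[0,0,-0.1,0,0,0]]]}}

```text
clock: 21.95
tool_pos: [0.6398, 0.105, 0.1352]
ee_rot: [0.5, 0.866, 0.001, 0.001]
wrist_force: [-0.4, 0.1, -0.9]
finger_gap: 0.0219
grip_force: 49.3
```

```bash
python3 g.py coding,45,62,.14,53.6; python3 snap.py scene c8 180 120 280 220 6
```

```text
21.9 [0.6398 0.105  0.1352] gap 0.0219 j [ 0.08  0.32  1.45 -0.    1.37 -0.44]
coding,45,62,.14,53.6 [ 0.4115 -0.2824] [-0.2216 -0.3913 -0.0055] [ 2.100e-02 -2.000e-03  8.296e+00]
```

View pics/c8.png

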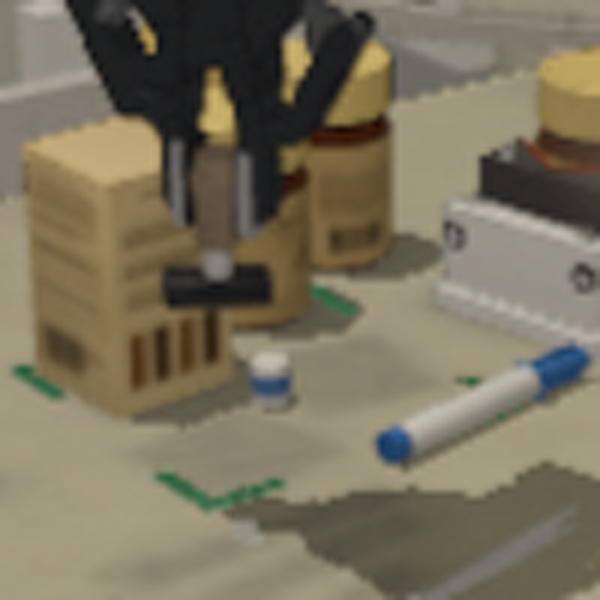

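```bash
python3 - <<'E'
from poses import *
p=pickle.load(open("p0.pkl","rb"))["scene"]
for (a,b,z) in(((164,305),(270,302),.1003),((164,268),(270,266),.1123)):
    A,B=[pix(p,c[0]/6+180,c[1]/6+120,z) for c in(a,b)]; print(A,B,np.hypot(*(A-B)[:2]),yaw_of(A-B))
E
```

```text
[0.64682973 0.12970141 0.1003    ] [0.62358533 0.09181126 0.1003    ] 0.04445183603463892 -31.527793539256173
[0.65622233 0.12340805 0.1123    ] [0.63211132 0.08589281 0.1123    ] 0.044595224449730686 -32.72881676868249
```

Request:
{"api": "jog_arm", "payload": {"rows": [[[-0.222,-0.391,0,0,0,7.85],[-0.222,-0.391,0,0,0,7.85],[-0.222,-0.391,0,0,0,7.85],[-0.222,-0.391,0,0,0,7.85],[-0.222,-0.391,0,0,0,7.85],[-0.222,-0.391,0,0,0,7.85],[-0.222,-0.391,0,0,0,7.85],[-0.222,-0.391,0,0,0,7.85],[-0.222,-0.391,0,0,0,7.85],[-0.222,-0.391,0,0,0,7.85],[-0.222,-0.391,0,0,0,7.85],[-0.222,-0.391,0,0,0,7.85]]]}}

```text
clock: 23.2
tool_pos: [0.4108, -0.2814, 0.1324]
ee_rot: [0.878, 0.479, -0.0, -0.001]
wrist_force: [-0.4, -0.1, -1.1]
finger_gap: 0.0222
grip_force: 49.4
```

Request:
{"api": "jog_arm", "payload": {"rows": [[[0,0,0.03,0,0,0],[0,0,0.05,0,0,0],[0,0,0.05,0,0,0],[0,0,0.05,0,0,0]]]}}

```text
clock: 23.6
tool_pos: [0.4114, -0.2813, 0.0835]
ee_rot: [0.878, 0.479, -0.0, -0.001]
wrist_force: [0.4, 0.2, 0.5]
finger_gap: 0.022
grip_force: 49.4
```

```bash
python3 g.py coding,45,62,.04,57.2
```

```text
23.6 [ 0.4114 -0.2813  0.0835] gap 0.022 j [-0.7  -0.02  1.92  0.    1.24 -0.13]
coding,45,62,.04,57.2 [ 0.4115 -0.2824] [-0.001   0.0008  0.0435] [-0.011 -0.003  0.012]
```

Request:
{"api": "jog_arm", "payload": {"rows": [[[-0.001,0.001,0.02,0,0,0],[-0.001,0.001,0.03,0,0,0],[-0.001,0.001,0.037,0,0,0],[-0.001,0.001,0.042,0,0,0],[-0.001,0.001,0.042,0,0,0],[-0.001,0.001,0.042,0,0,0]]]}}

```text
clock: 24.2
tool_pos: [0.4115, -0.2842, 0.0422]
ee_rot: [0.878, 0.478, 0.0, 0.0]
wrist_force: [-0.5, -0.6, -0.2]
finger_gap: 0.022
grip_force: 49.4
```

```bash
python3 g.py
```

```text
24.2 [ 0.4115 -0.2842  0.0422] gap 0.022 j [-0.71  0.04  1.94  0.    1.15 -0.13]
```

No contact force at TCP z 0.042, so the stamp's underside is about 7 mm up, inside the seat. Lower the last bit and release.

Request:
{"api": "jog_arm", "payload": {"rows": [[[0,0,0.002,0,0,0],[0,0,0.002,0,0,0]]]}}

```text
clock: 24.4
tool_pos: [0.4117, -0.2844, 0.0401]
ee_rot: [0.878, 0.478, 0.0, 0.0]
wrist_force: [-0.6, -0.5, 0.3]
finger_gap: 0.0221
grip_force: 49.6
```

Request:
{"api": "jog_arm", "payload": {"rows": [[[0,0,0,0,0,0],[0,0,0,0,0,0],[0,0,0,0,0,0],[0,0,0,0,0,0],[0,0,-0.03,0,0,0],[0,0,-0.08,0,0,0],[0,0,-0.1,0,0,0],[0,0,-0.1,0,0,0],[0,0,-0.1,0,0,0]]], "grip": 0.055}}

```text
clock: 25.3
tool_pos: [0.4115, -0.2842, 0.1399]
ee_rot: [0.878, 0.478, 0.0, 0.0]
wrist_force: [0.1, -0.5, -0.9]
finger_gap: 0.055
grip_force: 0.0
```

```bash
python3 g.py .6452,-.044,.13,100.3
```

```text
25.3 [ 0.4115 -0.2842  0.1399] gap 0.055 j [-0.71 -0.08  1.87 -0.    1.35 -0.13]
.6452,-.044,.13,100.3 [ 0.6452 -0.044 ] [0.3285 0.0661 0.01  ] [ 6.000e-03  4.000e-03 -5.392e+00]
```

Request:
{"api": "jog_arm", "payload": {"rows": [[[0.328,0.066,0,0,0,-5.39],[0.328,0.066,0,0,0,-5.39],[0.328,0.066,0,0,0,-5.39],[0.328,0.066,0,0,0,-5.39],[0.328,0.066,0,0,0,-5.39],[0.328,0.066,0,0,0,-5.39],[0.328,0.066,0,0,0,-5.39],[0.328,0.066,0,0,0,-5.39],[0.328,0.066,0,0,0,-5.39],[0.328,0.066,0,0,0,-5.39],[0.328,0.066,0,0,0,-5.39]]]}}

```text
clock: 26.4
tool_pos: [0.6436, -0.0453, 0.1391]
ee_rot: [0.641, 0.767, -0.0, -0.0]
wrist_force: [-0.6, 0.7, 0.3]
finger_gap: 0.055
grip_force: 0.0
```

```bash
python3 g.py .6452,-.044,.007,100.3; python3 - <<'E'
from poses import *
from station import r
P=r.capture("scene")
for q in ("marker","lot_stamp","desiccant","tweezers"):
    for o in r.search_frame(P,q)[:1]: print(q,[round(float(v),1) for v in o["box"]],round(o["score"],2))
E
```

```text
26.4 [ 0.6436 -0.0453  0.1391] gap 0.055 j [-0.15  0.31  1.45 -0.    1.38 -0.33]
.6452,-.044,.007,100.3 [ 0.6452 -0.044 ] [0.001  0.002  0.1321] [-0.009 -0.001 -0.012]
marker [244.2, 175.2, 279.8, 195.8] 0.54
desiccant [222.5, 180.7, 231.8, 188.5] 0.41
tweezers [251.7, 211.5, 260.6, 222.7] 0.52
```

Request:
{"api": "jog_arm", "payload": {"rows": [[[0.001,0.002,0.03,0,0,0],[0.001,0.002,0.07,0,0,0],[0.001,0.002,0.1,0,0,0],[0.001,0.002,0.12,0,0,0],[0.001,0.002,0.132,0,0,0],[0.001,0.002,0.132,0,0,0],[0.001,0.002,0.132,0,0,0]]]}}

```text
clock: 27.35
tool_pos: [0.6471, -0.0431, 0.0088]
ee_rot: [0.641, 0.768, 0.0, 0.001]
wrist_force: [0.2, 1.4, 0.8]
finger_gap: 0.0551
grip_force: 0.0
```

Request:
{"api": "jog_arm", "payload": {"rows": [[[0,0,0,0,0,0],[0,0,0,0,0,0],[0,0,0,0,0,0],[0,0,0,0,0,0],[0,0,0,0,0,0],[0,0,0,0,0,0]]], "grip": 0.0, "squeeze": 40}}

```text
clock: 27.95
tool_pos: [0.6475, -0.0431, 0.0093]
ee_rot: [0.641, 0.768, 0.001, 0.001]
wrist_force: [-1.5, -0.1, 5.0]
finger_gap: 0.0136
grip_force: 39.0
```

Request:
{"api": "jog_arm", "payload": {"rows": [[[0,0,-0.02,0,0,0],[0,0,-0.06,0,0,0],[0,0,-0.1,0,0,0],[0,0,-0.12,0,0,0],[0,0,-0.12,0,0,0]]]}}

```text
clock: 28.45
tool_pos: [0.6496, -0.0433, 0.1335]
ee_rot: [0.641, 0.768, 0.002, 0.004]
wrist_force: [1.3, -0.3, 0.0]
finger_gap: 0.0135
grip_force: 39.0
```

```bash
python3 g.py coding,-42,0,.12,-3.4; python3 snap.py scene c9 220 120 340 220 6
```

```text
28.4 [ 0.6496 -0.0433  0.1335] gap 0.0135 j [-0.15  0.32  1.45 -0.    1.36 -0.32]
coding,-42,0,.12,-3.4 [ 0.4682 -0.3729] [-0.2919 -0.2374  0.0124] [ 0.061 -0.04  12.962]
```

View pics/c9.png

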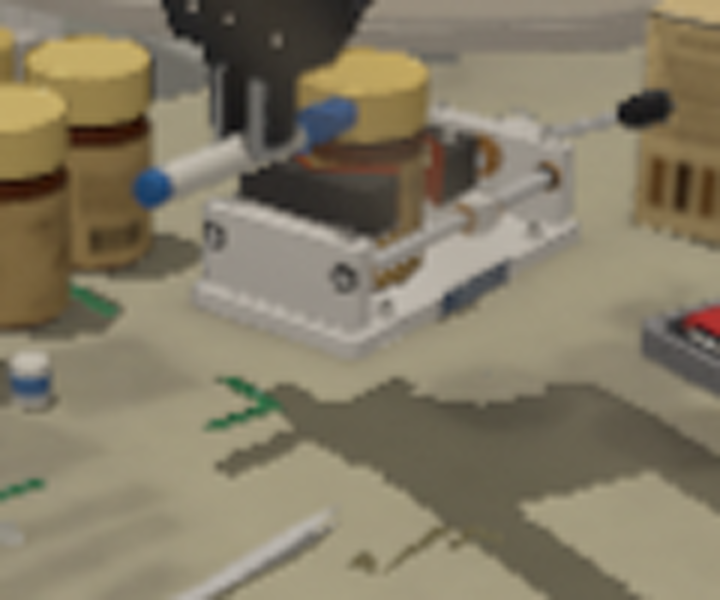

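Request:
{"api": "jog_arm", "payload": {"rows": [[[0.021,-0.118,0,0,0,0],[0.021,-0.118,0,0,0,0],[0.021,-0.118,0,0,0,0],[-0.292,-0.237,0,0,0,-9.54],[-0.292,-0.237,0,0,0,-9.54],[-0.292,-0.237,0,0,0,-9.54],[-0.292,-0.237,0,0,0,-9.54],[-0.292,-0.237,0,0,0,-9.54],[-0.292,-0.237,0,0,0,-9.54],[-0.292,-0.237,0,0,0,-9.54],[-0.292,-0.237,0,0,0,-9.54],[-0.292,-0.237,0,0,0,-9.54]]]}}

```text
clock: 29.7
tool_pos: [0.4634, -0.3743, 0.1255]
ee_rot: [0.058, 0.998, 0.001, -0.001]
wrist_force: [-0.5, 0.7, -0.4]
finger_gap: 0.014
grip_force: 39.1
```

Request:
{"api": "jog_arm", "payload": {"rows": [[[-0.0,0,0,0,0,0],[0,0,0,0,0,0]]]}}

```text
clock: 29.9
tool_pos: [0.4647, -0.3717, 0.1263]
ee_rot: [0.061, 0.998, 0.001, -0.001]
wrist_force: [0.6, 0.6, -0.3]
finger_gap: 0.0138
grip_force: 39.1
```

```bash
python3 g.py coding,-42,0,.06,176.6
```

```text
29.9 [ 0.4647 -0.3717  0.1263] gap 0.0138 j [-0.76  0.19  1.62  0.    1.34 -2.21]
coding,-42,0,.06,176.6 [ 0.4682 -0.3729] [-0.0037 -0.0008  0.0663] [ 0.011 -0.013 -0.456]
```

Request:
{"api": "jog_arm", "payload": {"rows": [[[-0.004,-0.001,0.0,0,0,-0.45],[-0.004,-0.001,0.04,0,0,-0.45],[-0.004,-0.001,0.07,0,0,-0.45],[-0.004,-0.001,0.09,0,0,-0.45],[-0.004,-0.001,0.102,0,0,-0.45],[-0.004,-0.001,0.109,0,0,-0.45],[-0.004,-0.001,0.109,0,0,-0.45],[-0.004,-0.001,0.109,0,0,-0.45]]]}}

```text
clock: 30.7
tool_pos: [0.47, -0.3745, 0.0199]
ee_rot: [0.028, 1.0, -0.001, 0.001]
wrist_force: [-0.0, 0.9, -0.3]
finger_gap: 0.0135
grip_force: 39.1
```

```bash
python3 g.py coding,-42,0,.0145,176.6
```

```text
30.7 [ 0.47   -0.3745  0.0199] gap 0.0135 j [-0.76  0.33  1.67  0.    1.15 -2.27]
coding,-42,0,.0145,176.6 [ 0.4682 -0.3729] [0.0018 0.0015 0.0054] [-0.008  0.01   0.023]
```

Request:
{"api": "jog_arm", "payload": {"rows": [[[0.001,0.001,0.003,0,0,0],[0.001,0.001,0.005,0,0,0],[0.001,0.001,0.005,0,0,0]]]}}

```text
clock: 31.0
tool_pos: [0.4687, -0.3734, 0.0144]
ee_rot: [0.028, 1.0, -0.0, 0.001]
wrist_force: [1.4, -0.8, 1.0]
finger_gap: 0.0135
grip_force: 39.4
```

Request:
{"api": "jog_arm", "payload": {"rows": [[[0,0,0,0,0,0],[0,0,0,0,0,0],[0,0,0,0,0,0],[0,0,0,0,0,0],[0,0,-0.03,0,0,0],[0,0,-0.08,0,0,0],[0,0,-0.12,0,0,0],[0,0,-0.15,0,0,0],[0,0,-0.15,0,0,0]]], "grip": 0.045}}

```text
clock: 31.9
tool_pos: [0.4709, -0.3753, 0.1703]
ee_rot: [0.028, 1.0, -0.003, 0.004]
wrist_force: [0.5, -0.5, 0.4]
finger_gap: 0.0454
grip_force: 0.0
```

```bash
python3 g.py .40,-.1,.2,110
```

```text
31.9 [ 0.4709 -0.3753  0.1703] gap 0.0454 j [-0.76  0.16  1.57  0.    1.4  -2.27]
.40,-.1,.2,110 [ 0.4 -0.1] [ 0.0858  0.2708 -0.0321] [-0.009  0.076  8.352]
```

Now I'll move the arm clear and take one last look at both trays from above.

Request:
{"api": "jog_arm", "payload": {"rows": [[[0.08,0.27,-0.04,0,0,0],[0.08,0.27,-0.04,0,0,0],[0.08,0.27,-0.04,0,0,0],[0.08,0.27,-0.04,0,0,0],[0.08,0.27,-0.04,0,0,0],[0.08,0.27,-0.04,0,0,0],[0.08,0.27,-0.04,0,0,0],[0.08,0.27,-0.04,0,0,0],[0.08,0.27,-0.04,0,0,0],[0.08,0.27,-0.04,0,0,0]]]}}

```text
clock: 32.9
tool_pos: [0.4033, -0.0998, 0.2032]
ee_rot: [0.028, 1.0, 0.0, -0.001]
wrist_force: [0.3, 0.1, -0.9]
finger_gap: 0.0456
grip_force: 0.0
```

```bash
python3 - <<'E'
from poses import *
from station import r
T=r.capture("top");S=r.capture("scene")
a=T["color"][185:290,100:200,::-1];b=T["color"][185:290,325:425,::-1];c=S["color"][150:220,315:440,::-1]
c2=S["color"][205:310,115:250,::-1]
f=lambda i,w,h:cv2.resize(i,(w,h),interpolation=cv2.INTER_CUBIC)
top=np.hstack([f(a,300,315),f(b,300,315)]); bot=np.hstack([f(c2,300,233),f(c,300,168) if 0 else f(c,300,233)])
cv2.imwrite("pics/fin.png",np.vstack([top,bot]))
for q in("marker","lot_stamp","caliper","cap","tally","tweezers","desiccant"):
    for n,p in(("top",T),("scene",S)):
        for o in r.search_frame(p,q)[:1]: print(q,n,[round(float(v),1) for v in o["box"]],round(o["score"],2))
E
```

```text
marker top [376.9, 216.1, 388.3, 263.1] 0.72
caliper top [124.3, 199.8, 145.0, 265.7] 0.72
caliper scene [146.2, 239.3, 194.6, 288.6] 0.57
cap top [152.7, 202.5, 178.3, 226.9] 0.58
cap scene [174.7, 220.8, 203.3, 246.9] 0.67
tally top [151.0, 249.4, 171.3, 268.5] 0.57
tally scene [203.6, 246.7, 224.7, 274.0] 0.66
tweezers top [222.6, 214.6, 255.2, 220.5] 0.65
tweezers scene [245.5, 206.0, 270.1, 227.1] 0.61
desiccant scene [223.1, 180.6, 231.5, 186.7] 0.64
```

View pics/fin.png

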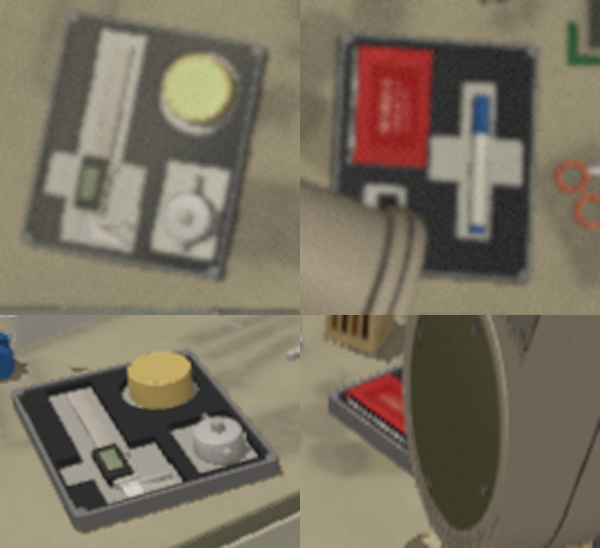

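Request:
{"api": "jog_arm", "payload": {"rows": [[[0.0,0.25,-0.04,0,0,0],[0.0,0.25,-0.04,0,0,0],[0.0,0.25,-0.04,0,0,0],[0.0,0.25,-0.04,0,0,0],[0.0,0.25,-0.04,0,0,0],[0.0,0.25,-0.04,0,0,0],[0.0,0.25,-0.04,0,0,0],[0.0,0.25,-0.04,0,0,0],[0.0,0.25,-0.04,0,0,0]]]}}

```text
clock: 34.6
tool_pos: [0.4173, 0.1493, 0.2433]
ee_rot: [0.029, 1.0, -0.0, -0.0]
wrist_force: [-0.3, -0.0, 0.1]
finger_gap: 0.0451
grip_force: 0.0
```

```bash
python3 - <<'E'
from poses import *
from station import r
x,y=tray("coding",45,62)
for n in("top","scene"):
    p=r.capture(n); print(n,proj(p,[[x,y,.005],[x,y,.017],[x,y,.075]]).round(1).tolist())
    for q in("lot_stamp","tally"):
        print(q,[([round(float(v),1) for v in o["box"]],round(o["score"],2)) for o in r.search_frame(p,q)[:2]])
    print("tally exp",proj(p,[[*tray("check",-55,58),.029],[*tray("check",-55,58),.005]]).round(1).tolist())
    if n=="top":
        g=p["color"].mean(2); s=g[243:268,340:366]; print((s/10).astype(int)[::1].tolist())
E
```

```text
top [[351.9, 257.1], [352.8, 257.2], [357.5, 257.8]]
lot_stamp [([349.8, 250.4, 363.4, 263.2], 0.59)]
tally []
tally exp [[161.2, 255.6], [162.9, 255.4]]
[[5, 5, 5, 5, 4, 5, 4, 4, 4, 4, 5, 4, 5, 4, 4, 4, 4, 4, 4, 4, 5, 4, 5, 4, 4, 4], [5, 5, 4, 4, 5, 5, 4, 5, 5, 4, 4, 5, 4, 4, 4, 4, 4, 4, 5, 4, 4, 5, 4, 4, 4, 4], [5, 5, 4, 5, 5, 5, 5, 6, 6, 6, 5, 6, 6, 5, 6, 6, 5, 5, 5, 4, 4, 4, 5, 4, 4, 4], [5, 5, 5, 4, 5, 6, 8, 9, 11, 10, 10, 10, 10, 10, 9, 9, 8, 7, 6, 6, 5, 4, 5, 5, 4, 4], [5, 4, 5, 4, 5, 6, 10, 13, 14, 14, 14, 14, 14, 13, 14, 14, 13, 12, 10, 9, 6, 4, 4, 4, 4, 5], [5, 5, 5, 4, 5, 7, 11, 15, 15, 15, 15, 15, 15, 15, 14, 14, 14, 14, 14, 13, 9, 5, 4, 4, 4, 4], [4, 4, 5, 5, 5, 8, 11, 15, 16, 16, 14, 12, 11, 11, 11, 11, 11, 12, 14, 13, 9, 6, 4, 4, 5, 4], [4, 5, 5, 4, 5, 8, 12, 15, 15, 15, 13, 9, 7, 7, 7, 6, 7, 10, 13, 13, 9, 5, 4, 4, 4, 4], [5, 4, 5, 5, 5, 8, 12, 15, 16, 15, 12, 7, 4, 4, 4, 4, 5, 8, 12, 12, 9, 5, 4, 5, 4, 4], [5, 5, 5, 5, 5, 8, 12, 15, 16, 15, 11, 7, 4, 3, 3, 4, 5, 8, 11, 11, 8, 5, 4, 4, 4, 5], [4, 5, 4, 5, 5, 9, 12, 15, 16, 15, 12, 7, 4, 4, 4, 4, 5, 7, 9, 9, 7, 5, 4, 4
[... 732 characters left out ...]
6, 16, 16, 13, 8, 4, 2, 2, 2, 3, 4, 5, 5, 5, 4, 4, 4, 4, 4], [5, 4, 4, 5, 7, 11, 15, 15, 16, 15, 13, 8, 4, 3, 2, 2, 2, 3, 5, 5, 4, 4, 4, 4, 4, 4], [4, 5, 4, 5, 6, 11, 14, 16, 16, 16, 14, 9, 5, 5, 4, 4, 4, 5, 6, 6, 5, 4, 4, 4, 4, 4], [5, 5, 5, 5, 6, 10, 14, 16, 16, 16, 15, 12, 10, 9, 9, 9, 9, 9, 9, 7, 5, 4, 5, 4, 4, 4], [5, 4, 5, 4, 6, 10, 14, 15, 15, 16, 16, 15, 14, 14, 14, 14, 14, 13, 12, 9, 5, 5, 4, 4, 4, 4], [5, 4, 4, 4, 6, 10, 13, 14, 14, 14, 14, 14, 14, 14, 14, 14, 15, 15, 13, 9, 6, 4, 4, 4, 5, 4]]
scene [[383.9, 195.6], [384.4, 191.7], [387.2, 172.2]]
lot_stamp [([373.6, 171.4, 393.0, 201.7], 0.62)]
tally [([203.5, 249.2, 229.1, 273.6], 0.55)]
tally exp [[212.8, 255.3], [213.2, 264.8]]
```

The stamp's foot sits inside its seat with pale floor showing on both sides. Its handle top is offset about as far as it should be for an upright stamp. The other four are in their cut-outs, and the bystanders show no visible shift in the pictures, so I'm handing in.

```bash
python3 -c "
from station import r
print(r.sign_off())"
```

```text
the job is handed in; nothing more can be done
None
```

I handed the job in with all five items in their cut-outs and the tweezers and desiccant showing no visible shift in the last pictures; the sign-off returned no verdict, so whether it passed is unconfirmed.

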